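# Push the plate through the thickness gate

### The job

Check the loose aluminium plate in the thickness gate: with the fingers, push it across the desk and in under the low bridge, holed end last, until its front edge lies square and fully home against the stop bar behind the bridge. Keep the plate flat on the desk all the way (only push it, never lift or tip it), and leave the other things on the desk where they are.

Things in the scene. Friction and masses are not known exactly. Their poses are not given: they have to be found in the camera images.
- plate_center (a point): Centre, half-way up, of the loose bare-aluminium plate: 110 mm long (its x), 95 mm wide (its y), 12 mm thick (z up), about 0.34 kg, flat on the desk 155 to 190 mm before the bridge's middle. x points to its front edge, which goes in first; two 10 mm holes lie at the rear corners. To be pushed on its edges.
- plate_front (a point): Middle of the plate's front edge, half-way up: 55 mm from plate_center along the plate's x (axes as plate_center).
- gate: Thickness gate screwed to the desk, dark steel with an aluminium bridge bar. Origin: on the desk under the bridge's middle; x: the way the plate goes in; y: across; z: up. The bar spans x -20 to +20, y -68 to +68 mm; underside 16 mm, top 28 mm (screw heads 32 mm) above the desk. The channel under it is 105 mm wide (y -52 to +52). It bears the push.
- gate_mouth (a point): Middle of the gate's open mouth, on the desk at x = -53 mm in the gate's frame (axes as the gate). From here to x = -20 mm two splayed guides 12 mm high narrow the way in from 128 mm to 105 mm.
- gate_stop (a point): Middle of the foot of the stop bar's face, at x = +46 mm in the gate's frame (axes as the gate); the bar is 10 mm high, parallel to the gate's y. With the plate fully home its front edge is here, its centre at x = -9 mm and its rear edge at x = -64 mm, still 44 mm outside the bridge.
- tape_red: Bystander: roll of tape 53 mm across, 18 mm high, beside the gate; origin at the centre of its underside.
- terminal_strip: Bystander: terminal strip 22 x 70 x 18 mm beside the gate; origin at the centre of its underside, long along its y.
- bobbin: Bystander: small bobbin 26 mm across, 29 mm high, standing beside the gate; origin at the centre of its underside.
- contactor: Bystander: contactor 75 x 45 x 70 mm standing at the right; origin at the centre of its underside.
- side_cutters: Bystander: pliers 56 x 188 x 14 mm lying near the front edge of the desk; origin at the centre of its underside, long along its y.
Things that resemble listed ones, but are neither listed nor needed, are in the scene too. There is more than one size of the part that bears plate_center; the job needs the largest.

How it is judged:
On the way:
1. the plate's front edge is under the bridge, plate flat and pointing in (x of plate_center in the frame of gate between -0.075 and -0.03 m and y of plate_center in the frame of gate between -0.02 and 0.02 m and angle between plate_center's own z axis and vertical below 0.06 rad and angle between the x axis of plate_center and the x axis of gate, either way round below 0.3 rad and x of plate_front in the frame of gate above -0.025 m), for 0.1 s.
At the end, for the whole second after the job is handed in: The plate lies flat and at rest under the bridge, front edge at the stop bar (centre within 4.5 mm of the fully home place along the channel), holed end outside, its centre within 9 mm of the channel's middle line, square to the stop bar within 0.06 rad (x of plate_center in the frame of gate between -0.0135 and -0.004 m and y of plate_center in the frame of gate between -0.009 and 0.009 m and angle between the x axis of plate_center and the x axis of gate, either way round below 0.06 rad and angle between plate_center's own z axis and vertical below 0.03 rad and height (world z) of plate_center below 0.009 m and linear speed of plate below 0.01 m/s and x of plate_front in the frame of gate above 0.04 m); the robot touches nothing.
It fails at once if the plate is lifted off the desk (centre more than 8 mm up) (height (world z) of plate_center above 0.014 m).
It fails at once if the plate is tipped by more than 0.1 rad (angle between plate_center's own z axis and vertical above 0.1 rad).
It fails at once if a bystander is moved by more than 20 mm (distance of any of tape_red, terminal_strip, bobbin, contactor, side_cutters from where it was at the start of the episode above 0.02 m).
It fails at once if the arm or the gripper's body, not the fingers, pushes the plate (contact force between the arm and plate above 3 N).
It also fails if it takes over 64 s, if anything falls off the work surface, if the arm or the gripper's body presses on something with over 40 N, if the wrist force passes 120 N, or if a joint passes its speed limit or range.

### The arm

A 6-joint arm with a two-finger parallel gripper is mounted at the origin on a cart in front of the work surface, level with it; the furniture and walls round the work are solid. World frame = base frame: x ahead of the robot, y to its left, z up, the work surface at z = 0. Lengths are in m, angles in rad, forces in N, time in s.
With the tool pointing down it reaches from about 0.25 to 0.775 m from the base axis. Payload 4 kg.
Tool frame: the origin (TCP) lies at the very end of the fingers, on their centre line; the grasp point (between the pads) lies 19 mm behind it; z points along the fingers, y is the line along which they close (so a half turn about z gives the same grasp; the last joint's range is limited). The gripper opens to 85 mm and grips with 20 to 120 N. Pads are 22 mm wide; open, the fingers measure 114 mm over their backs; the gripper's body (76 mm by 85 mm) begins 54 mm behind the grasp point. The pads swing forward as they close: fully open they stand 13 mm farther back than shut.
Start: joints at [-1.414, 0.087, 1.371, -0, 1.684, -0.103], TCP at [0.141, -0.532, 0.231] pointing down, gripper open.
Joint ranges: [-3.1, 3.1], [-0.76, 2.03], [0.27, 2.55], [-1.08, 4.22], [0.17, 2.65], [-2.57, 2.57]. Speed limits (rad/s): [2.79, 2.79, 3.14, 3.14, 3.14, 3.14].

### API

Orientations are given as a rotation vector (axis times angle).
In Python, from workcell import r gives the robot as it stands.
- The arm moves only by the tool play_rows, never from a script. Its arguments are lists of equal length, an entry for each row: "translation": the shift along the tool's x, y, z normalised to -1 to 1, where 1 is 25 mm, a list of three; "roll": the turn about the tool's z normalised to -1 to 1, where 1 is 0.08 rad; "fingers": the opening, from -1 (shut) to 1 (fully open). In form: {"translation": [[tx, ty, tz], ...], "roll": [roll, ...], "fingers": [fingers, ...]}. A call has 1 to 8 rows; each row shifts and turns the commanded pose from where the row before left it, along the tool's axes as they then stand; what a row does not reach is not made up. A row lasts 1/12 s, in which the tool goes at most 41.7 mm and 7.16 degrees, less where a joint would pass 70% of its speed; a pose out of reach is approached as far as the arm can. A call with a number of a shift or a turn outside -1 to 1 is refused whole. A call with a gripper value outside its range is refused whole. The fingers move at their own pace and stop on an object; "force" is the grip in N (left out, the last holds). Time passes only in rows, so rows that do not move let the fingers close. It gives the time, the measured TCP pose, the force, the opening and the grip force at its end, in the units of the state.
- r.get_state(): the state, without advancing time (a new reading comes with each control period).
- r.snapshot(name): name is "scene" or "top" or "wrist"; returns the picture (384x512x3 uint8, red, green, blue); there is no depth.
- r.get_calibration(name): a dict with "fx", "fy", "cx", "cy" (pixels), "T" (4x4, takes a point from camera to world coordinates); the wrist camera has in their place "T_tool_cam" (4x4, takes a point from camera to tool coordinates, whose origin is the TCP and whose axes are the flange's). Camera axes: x right, y up, looking along -z (the intrinsics and any distortion apply to the point x, -y, -z); pixel columns grow to the right and rows downward; lengths in m; the calibration is good to about 2 mm. A picture is of the moment at which its call begins: read the wrist's pose just before it. get_calibration takes no time and is no camera call.
- r.hand_in(): hands the job in; it is judged then, once.
The state is a dict: "clock": time; "joint_pos": joint angles; "qvel": joint speeds; "joint_efforts": joint torques, N m; "eef_pos": TCP position; "orientation": TCP orientation; "ft_force": force on the tool from outside, world axes, zero at the start; "wrist_torque": the same for the moment, N m; "opening": opening from 0.0 (shut) to 1.0 (fully open); "grasp_force": force on a finger pad.
Only numpy, scipy, OpenCV 4.12 (cv2) and the standard library are available. Lean on these libraries where they do the work, as an engineer would, in place of code of your own. Each camera call takes 0.05 s, during which the arm holds its last target. There are 200 camera calls.

## Working session

There is one attempt and no reset: what is moved stays moved. The work goes in short steps, Python scripts to look and compute and a tool call to move; the robot and the scene stay as the last step left them, time stands still between calls to the robot, and variables do not carry over. Pictures are saved under pics/ and viewed, at most 10 in all, crops included, and the job is handed in when it is done.

Besides the shell and the picture viewer there is one more tool, called in YAML: its name, and indented under it one key for each argument. play_rows: Moves the arm, as the interface text tells. Its arguments: {"type":"object","properties":{"translation":{"type":"array"},"roll":{"type":"array"},"fingers":{"type":"array"},"force":{"type":"number"}},"required":["translation","roll","fingers"]}

```bash
mkdir -p pics
python3 - <<'E'
from workcell import r
import cv2,numpy as np
for n in("top","scene"):
    im=r.snapshot(n); cv2.imwrite(f"pics/{n}0.png",im[:,:,::-1])
    c=r.get_calibration(n); print(n,{k:(np.round(v,4).tolist() if k=="T" else v) for k,v in c.items()})
s=r.get_state();print(s["clock"],s["eef_pos"],s["orientation"],s["opening"])
a=cv2.imread("pics/top0.png");cv2.imwrite("pics/top0b.png",cv2.resize(a,(800,600),interpolation=cv2.INTER_CUBIC))
E
```

```text
top {'fx': 455.20283163096946, 'fy': 455.20283163096946, 'cx': 254.57241631282116, 'cy': 183.0042318683095, 'T': [[-0.0118, 0.9888, -0.1486, 0.3143], [-0.9999, -0.0117, 0.0012, -0.0173], [-0.0006, 0.1486, 0.9889, 1.3269], [0.0, 0.0, 0.0, 1.0]]}
scene {'fx': 427.8830774741809, 'fy': 427.8830774741809, 'cx': 265.9131826082208, 'cy': 193.37739636851026, 'T': [[-0.8893, 0.2744, -0.3658, 0.1054], [-0.4573, -0.5457, 0.7022, 0.7695], [-0.007, 0.7918, 0.6108, 0.7268], [0.0, 0.0, 0.0, 1.0]]}
0.1 [ 0.14120772 -0.5310849   0.23024236] [-3.11308859e+00 -4.06660238e-01  5.59798040e-05] 1.0043856689432482
```

View pics/top0b.png

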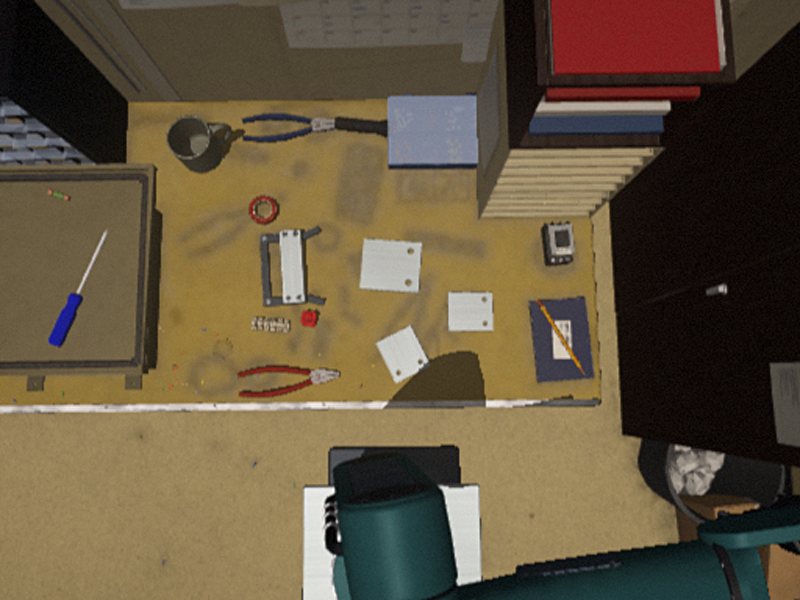

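View pics/scene0.png

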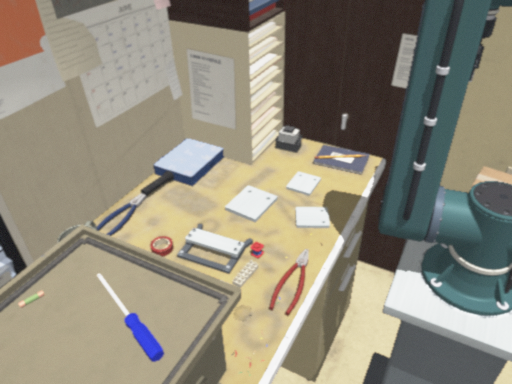

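The top view (800x600 scale) shows the largest plate at about (391,265), with its holes on the right. The gate bridge is at (291,267), with the stop bar left of it at x≈265. The plate has to go image-left, which is world +y. The bobbin and terminal strip are below the gate and the tape is above it.

```bash
cat > h.py <<'E'
from workcell import r
import cv2,numpy as np
def cast(uv,z,c,T=None):
    T=c["T"] if T is None else T; T=np.array(T)
    uv=np.atleast_2d(uv).astype(float)
    d=np.stack([(uv[:,0]-c["cx"])/c["fx"],-(uv[:,1]-c["cy"])/c["fy"],-np.ones(len(uv))],1)@T[:3,:3].T
    o=T[:3,3]; return o+d*((z-o[2])/d[:,2])[:,None]
def whites(im,thr=150,sat=45,amin=150):
    hsv=cv2.cvtColor(im,cv2.COLOR_RGB2HSV)
    m=((hsv[...,2]>thr)&(hsv[...,1]<sat)).astype(np.uint8)
    cs,_=cv2.findContours(m,cv2.RETR_EXTERNAL,cv2.CHAIN_APPROX_NONE)
    return [c[:,0] for c in cs if cv2.contourArea(c)>amin],m
def rect(c,z,cal,T=None):
    p=cast(c,z,cal,T)[:,:2]; (ce,(w,h),a)=cv2.minAreaRect((p*1000).astype(np.float32))
    b=cv2.boxPoints((ce,(w,h),a)); return np.round(ce,1),np.round((w,h),1),round(a,1),np.round(b,1)
E
python3 - <<'E'
from h import *
im=r.snapshot("top"); c=r.get_calibration("top")
cs,m=whites(im)
for k in cs:
    u=k.mean(0)
    if 150<u[0]<330 and 140<u[1]<260:
        z=.028 if u[0]<200 else .012
        ce,wh,a,b=rect(k+0.0,z,c); print(u.round(),z,ce,wh,a,b.tolist())
E
```

```text
[257. 226.] 0.012 [386.1 -25.7] [82.3 70.6] 25.7 [[333.70001220703125, -11.699999809265137], [364.29998779296875, -75.30000305175781], [438.5, -39.599998474121094], [407.8999938964844, 24.0]]
[301. 199.] 0.012 [ 463.5 -152.8] [81.1 70.1] 89.3 [[428.0, -192.89999389648438], [498.1000061035156, -193.6999969482422], [499.1000061035156, -112.69999694824219], [428.8999938964844, -111.80000305175781]]
[250. 170.] 0.012 [552.2  -4.9] [109.4  96.2] 85.1 [[499.70001220703125, -55.400001525878906], [595.5, -63.5], [604.7000122070312, 45.5], [508.8999938964844, 53.599998474121094]]
[186. 168.] 0.028 [550.7 178.8] [136.9  38.1] 4.0 [[481.1000061035156, 193.0], [483.79998779296875, 155.0], [620.2999877929688, 164.5], [617.5999755859375, 202.5]]
```

play_rows:
  translation:
    - [1, -0.64, 0]
    - [1, -0.64, 0]
    - [1, -0.64, 0]
    - [1, -0.64, 0]
    - [1, -0.64, 0]
    - [1, -0.64, 0]
    - [1, -0.64, 0]
    - [1, -0.64, 0]
  roll: [0, 0, 0, 0, 0, 0, 0, 0]
  fingers: [-0.2, -0.2, -0.2, -0.2, -0.2, -0.2, -0.2, -0.2]

```text
clock: 0.82
eef_pos: [0.3023, -0.3551, 0.231]
orientation: [-3.115, -0.407, 0.0]
ft_force: [0.3, -0.2, 0.1]
opening: 0.401
grasp_force: 0.0
```

play_rows:
  translation:
    - [1, -0.64, 0]
    - [1, -0.64, 0]
    - [1, -0.64, 0]
    - [1, -0.64, 0]
    - [1, -0.64, 0]
    - [1, -0.64, 0]
    - [1, -0.64, 0]
    - [1, -0.64, 0]
  roll: [0, 0, 0, 0, 0, 0, 0, 0]
  fingers: [-0.2, -0.2, -0.2, -0.2, -0.2, -0.2, -0.2, -0.2]

```text
clock: 1.48
eef_pos: [0.4627, -0.18, 0.231]
orientation: [-3.115, -0.407, 0.001]
ft_force: [0.2, -0.1, 0.1]
opening: 0.401
grasp_force: 0.0
```

play_rows:
  translation:
    - [1, -0.64, 0]
    - [1, -0.64, 0]
    - [1, -0.64, 0]
    - [1, -0.64, 0]
    - [0, 0, 0]
    - [0, 0, 0]
    - [0, 0, 0]
    - [0, 0, 0]
  roll: [0, 0, 0, 0, -1, -1, -1, -1]
  fingers: [-0.2, -0.2, -0.2, -0.2, -0.2, -0.2, -0.2, -0.2]

```text
clock: 2.15
eef_pos: [0.5423, -0.0934, 0.2306]
orientation: [-3.008, -0.905, 0.002]
ft_force: [-0.3, 0.1, 0.9]
opening: 0.406
grasp_force: 0.0
```

play_rows:
  translation:
    - [0, 0, 0]
    - [0, 0, 0]
    - [0, 0, 0]
    - [0, 0, 0]
    - [0, 0, 0]
    - [0, 0, 0]
    - [0, 0, 0]
    - [0, 0, 0]
  roll: [-1, -1, -1, -1, -1, -1, -1, -1]
  fingers: [-0.2, -0.2, -0.2, -0.2, -0.2, -0.2, -0.2, -0.2]

```text
clock: 2.82
eef_pos: [0.5421, -0.0938, 0.2307]
orientation: [-2.571, -1.804, 0.001]
ft_force: [0.1, 0.2, -0.5]
opening: 0.402
grasp_force: 0.0
```

play_rows:
  translation:
    - [0, 0, 0]
    - [0, 0, 0]
    - [0, 0, 0]
    - [0, 0, 0]
    - [0, 0, 0]
    - [0, 0, 0]
  roll: [-1, -1, -1, -0.3, 0, 0]
  fingers: [-0.2, -0.2, -0.2, -0.2, -0.2, -0.2]

```text
clock: 3.32
eef_pos: [0.5422, -0.0938, 0.231]
orientation: [-2.317, -2.121, 0.001]
ft_force: [-1.1, 0.1, 0.9]
opening: 0.405
grasp_force: 0.0
```

Run:
```python
from h import *
from scipy.spatial.transform import Rotation as R
s=r.get_state(); im=r.snapshot("wrist"); c=r.get_calibration("wrist")
W=np.eye(4);W[:3,:3]=R.from_rotvec(s["orientation"]).as_matrix();W[:3,3]=s["eef_pos"]
T=W@np.array(c["T_tool_cam"]); print(np.round(c["T_tool_cam"],3).tolist(),c["fx"],[k for k in c])
cv2.imwrite("pics/w1.png",im[:,:,::-1])
cs,m=whites(im,amin=2000)
for k in cs:
    print(k.mean(0),k.min(0),k.max(0))
    for z in(.012,.028): print(z,*rect(k,z,c,T)[:3])
```

```text
[[-0.001, 0.966, 0.258, 0.065], [1.0, 0.001, -0.001, -0.0], [-0.001, 0.258, -0.966, -0.141], [0.0, 0.0, 0.0, 1.0]] 311.8337196855053 ['fx', 'fy', 'cx', 'cy', 'T_tool_cam']
[115.62895928 110.56561086] [67 68] [162 140]
0.012 [388.2 -24. ] [81.9 71.1] 26.0
0.028 [395.3 -24.3] [78.2 68. ] 26.0
[476.0623608  138.29621381] [436  56] [511 217]
0.012 [800.1 -88.2] [179.9  90.9] 90.0
0.028 [788.9 -85.6] [171.9  86.8] 90.0
[258.74540682  80.03149606] [214  28] [303 134]
0.012 [552.8  -3.6] [109.7  95.7] 84.9
0.028 [552.6  -4.7] [104.9  91.5] 84.9
```

View pics/w1.png

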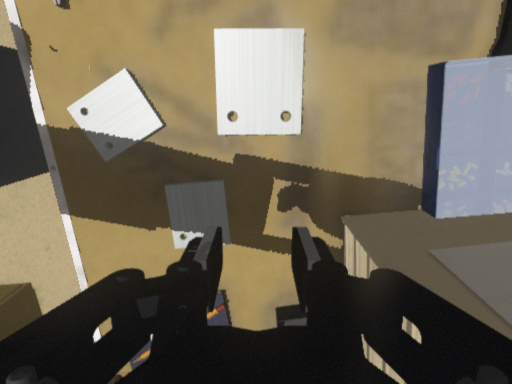

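The wrist view shows the plate at (259,80) with its holes nearest the tool at (232,116) and (286,116). It fits as 109.7 x 95.7 mm at (552.8, -3.6), heading 84.9°, which agrees with the top view. The tool is square behind it, so I'm lowering.

play_rows:
  translation:
    - [0, 0, 1]
    - [0, 0, 1]
    - [0, 0, 1]
    - [0, 0, 1]
    - [0, 0, 1]
    - [0, 0, 1]
    - [0, 0, 1]
    - [0, 0, 0.6]
  roll: [0, 0, 0, 0, 0, 0, 0, 0]
  fingers: [-0.2, -0.2, -0.2, -0.2, -0.2, -0.2, -0.2, -0.2]

```text
clock: 4.03
eef_pos: [0.5405, -0.0934, 0.0381]
orientation: [-2.314, -2.119, 0.004]
ft_force: [0.0, -0.5, -0.5]
opening: 0.401
grasp_force: 0.0
```

play_rows:
  translation:
    - [0, -0.1, 0.5]
    - [0, 0, 0.4]
    - [0, 0, 0.3]
    - [0, 0, 0.2]
    - [0, 0, 0]
    - [0, 0, 0]
  roll: [0, 0, 0, 0, 0, 0]
  fingers: [-0.2, -0.2, -0.2, -0.2, -0.2, -0.2]

```text
clock: 4.53
eef_pos: [0.5403, -0.0938, 0.0067]
orientation: [2.316, 2.122, 0.001]
ft_force: [0.3, -0.0, -0.2]
opening: 0.399
grasp_force: 0.0
```

play_rows:
  translation:
    - [0, 0.2, 0.08]
    - [0, 0, 0.08]
    - [0, 0, 0]
    - [0, 0, 0]
  roll: [0, 0, 0, 0]
  fingers: [-0.2, -0.2, -0.2, -0.2]

```text
clock: 4.87
eef_pos: [0.545, -0.0941, 0.0025]
orientation: [2.316, 2.123, 0.0]
ft_force: [0.8, -0.5, 0.2]
opening: 0.399
grasp_force: 0.0
```

Run:
```python
from h import *
im=r.snapshot("wrist"); s=r.get_state(); print(s["eef_pos"],s["ft_force"])
cv2.imwrite("pics/w2.png",im[:,:,::-1])
```

```text
[ 0.54495257 -0.09412372  0.00250557] [ 0.88261345 -0.98172355 -0.17553239]
```

View pics/w2.png

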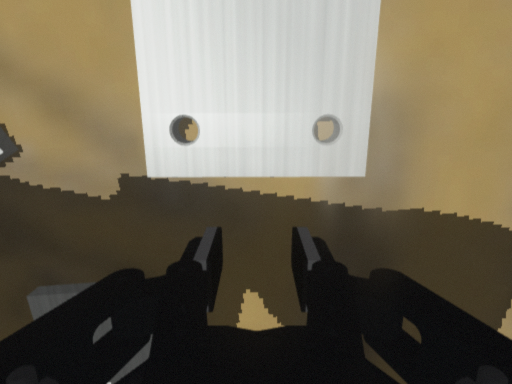

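The rear edge is at row 178 and the fingertips are at row 228, centred and square. I'm starting the push.

play_rows:
  translation:
    - [0.3, 0, 0]
    - [0.3, 0, 0]
    - [0.2, 0, 0]
    - [0.2, 0, 0]
    - [0.2, 0, 0]
    - [0.2, 0, 0]
    - [0.2, 0, 0]
    - [0.1, 0, 0]
  roll: [0, 0, 0, 0, 0, 0, 0, 0]
  fingers: [-0.2, -0.2, -0.2, -0.2, -0.2, -0.2, -0.2, -0.2]

```text
clock: 5.58
eef_pos: [0.5486, -0.0511, 0.0024]
orientation: [2.315, 2.123, -0.0]
ft_force: [-0.3, -0.8, -0.0]
opening: 0.401
grasp_force: 0.7
```

```bash
cat > m.py <<'E'
from h import *
im=r.snapshot("top"); c=r.get_calibration("top"); s=r.get_state()
cs,m=whites(im); G=np.array([550.7,178.8]); 
gx=np.array([np.cos(np.radians(94)),np.sin(np.radians(94))]); gy=np.array([-gx[1],gx[0]])
for k in cs:
    u=k.mean(0)
    if 150<u[0]<330 and 140<u[1]<260: print("top",u.round(),*rect(k,.012 if u[0]>190 else .028,c)[:3])
    if 190<u[0]<262 and 140<u[1]<200:
        d=np.array(rect(k,.012,c)[0])-G; print("gate frame",d@gx,d@gy)
print(s["clock"],s["eef_pos"],s["ft_force"])
im=r.snapshot("wrist"); cv2.imwrite("pics/wl.png",im[:,:,::-1])
E
python3 m.py
```

```text
top [305. 200.] [ 463.4 -163. ] [60.6 70.1] 89.3
top [251. 175.] [539.4 -13.6] [37.9 74. ] 78.1
gate frame -191.14307511668156 24.693619316305792
top [231. 167.] [557.2  51.2] [38.9 97.8] 78.7
gate frame -127.74258989249039 2.416759723061535
top [186. 168.] [550.5 178.7] [137.3  38.4] 4.0
5.6333 [ 0.54856582 -0.05079792  0.00230646] [-0.32604734  0.62664793  0.0789925 ]
```

View pics/wl.png

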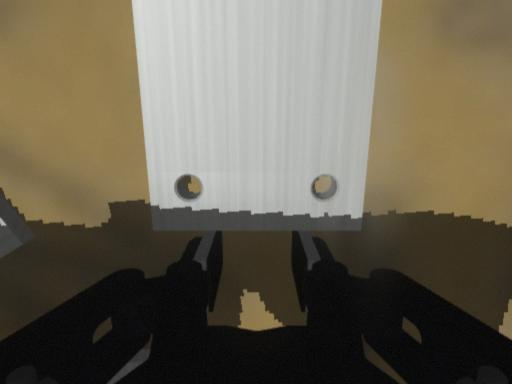

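play_rows:
  translation:
    - [0.2, 0, 0]
    - [0.25, 0, 0]
    - [0.25, 0, 0]
    - [0.3, 0.053, 0]
    - [0.3, 0.053, 0]
    - [0.3, 0.053, 0]
    - [0.3, 0.053, 0]
    - [0.2, 0, 0]
  roll: [0, 0, 0, -0.25, -0.25, -0.25, -0.25, 0]
  fingers: [-0.2, -0.2, -0.2, -0.2, -0.2, -0.2, -0.2, -0.2]

```text
clock: 6.35
eef_pos: [0.5574, 0.0015, 0.0023]
orientation: [2.227, 2.216, 0.0]
ft_force: [0.1, -2.1, 0.1]
opening: 0.4
grasp_force: 0.8
```

```bash
cat > w.py <<'E'
import sys
from h import *
from scipy.spatial.transform import Rotation as R
s=r.get_state(); im=r.snapshot("wrist"); c=r.get_calibration("wrist")
W=np.eye(4);W[:3,:3]=R.from_rotvec(s["orientation"]).as_matrix();W[:3,3]=s["eef_pos"]
T=W@np.array(c["T_tool_cam"]); cv2.imwrite("pics/%s.png"%sys.argv[1],im[:,:,::-1])
# grey (unsaturated) pixels of plate, central blob above the fingers
hsv=cv2.cvtColor(im,cv2.COLOR_RGB2HSV); m=((hsv[...,1]<60)&(hsv[...,2]>55)).astype(np.uint8)
m[:140]=0; n,l,st,ce=cv2.connectedComponentsWithStats(m)
k=1+np.argmax(st[1:,4]); b=l==k; print(st[k])
L=[];Rr=[]
for v in range(150,205):
    x=np.where(b[v])[0]
    if len(x)>50: L.append((x[0]-.5,v));Rr.append((x[-1]+.5,v))
B=[(u,np.where(b[:,u])[0].max()+.5) for u in list(range(165,185))+list(range(335,350))]
def fit(P):
    p=cast(P,.012,c,T)[:,:2]*1000; x=cv2.fitLine(p.astype(np.float32),cv2.DIST_HUBER,0,.01,.01).ravel(); return x[:2],x[2:]
(dl,pl),(dr,pr),(db,pb)=fit(L),fit(Rr),fit(B)
for d in(dl,dr): d*=np.sign(d[1])
db*=np.sign(db[0])
print("headings",[round(float(np.degrees(np.arctan2(d[1],d[0]))),1) for d in(dl,dr)],round(float(np.degrees(np.arctan2(db[1],db[0])))+90,1))
h=np.array([-db[1],db[0]]); w=(pr-pl)@db; 
mid=pb+db*(((pl-pb)@db+(pr-pb)@db)/2); cen=mid+55*h
G=np.array([550.7,178.8]);a=np.radians(94);gx=np.array([np.cos(a),np.sin(a)]);gy=np.array([-gx[1],gx[0]])
yaw=np.degrees(np.arctan2(W[1,0],W[0,0])); tcp=W[:2,3]*1000
print("width",w,"centre",cen,"gate x,y",(cen-G)@gx,(cen-G)@gy,"tool yaw",yaw,"tcp gate",(tcp-G)@gx,(tcp-G)@gy,s["clock"],"edge ahead",(mid-tcp)@h)
E
python3 w.py wa
```

```text
[  144   140   226    96 19567]
headings [89.6, 89.6] 89.3
width 94.13166 centre [557.8339  67.7556] gate x,y -111.27153878317505 0.6295203135976122 tool yaw 89.71134990159238 tcp gate -177.31643569874362 5.713602351766558 6.35 edge ahead 11.239324731646635
```

play_rows:
  translation:
    - [0.2, 0.05, 0]
    - [0.25, 0.05, 0]
    - [0.25, 0.05, 0]
    - [0.25, 0.05, 0]
    - [0.25, 0, 0]
    - [0.15, 0, 0]
  roll: [-0.24, -0.24, -0.24, -0.24, 0, 0]
  fingers: [-0.2, -0.2, -0.2, -0.2, -0.2, -0.2]

```text
clock: 6.9
eef_pos: [0.5608, 0.035, 0.0023]
orientation: [-2.142, -2.298, -0.0]
ft_force: [0.7, -1.9, -0.1]
opening: 0.406
grasp_force: 0.7
```

```bash
python3 w.py wb
```

```text
[  145   140   225   107 19707]
headings [94.2, 93.8] 94.3
width 94.169 centre [556.016    101.134094] gate x,y -77.84754032008775 0.11465799255265186 tool yaw 94.0305345918326 tcp gate -144.1297366142967 -0.025419404348179242 6.9 edge ahead 11.282031782519073
```

View pics/wb.png

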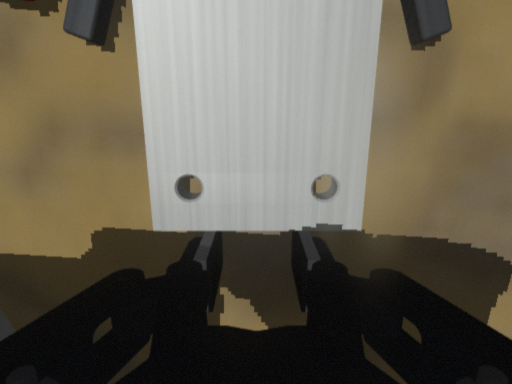

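The view shows the guide ends symmetric about the plate, at about (105,40) and (412,40), and the plate is square and centred. I'm pushing straight in.

play_rows:
  translation:
    - [0.2, 0, 0]
    - [0.25, 0, 0]
    - [0.25, 0, 0]
    - [0.25, 0, 0]
    - [0.25, 0, 0]
    - [0.25, 0, 0]
    - [0.25, 0, 0]
    - [0.15, 0, 0]
  roll: [0, 0, 0, 0, 0, 0, 0, 0]
  fingers: [-0.2, -0.2, -0.2, -0.2, -0.2, -0.2, -0.2, -0.2]

```text
clock: 7.62
eef_pos: [0.5574, 0.0812, 0.0023]
orientation: [-2.142, -2.298, -0.0]
ft_force: [0.4, -1.2, -0.2]
opening: 0.401
grasp_force: 0.7
```

```bash
python3 w.py wc
```

```text
[  145   140   226   130 20221]
headings [94.0, 93.9] 93.6
width 94.31728 centre [553.13055 147.35353] gate x,y -31.53941398811934 -0.23103869409821742 tool yaw 94.03206086178365 tcp gate -97.78442903422604 0.08683439173693852 7.6167 edge ahead 11.245660218807778
```

View pics/wc.png

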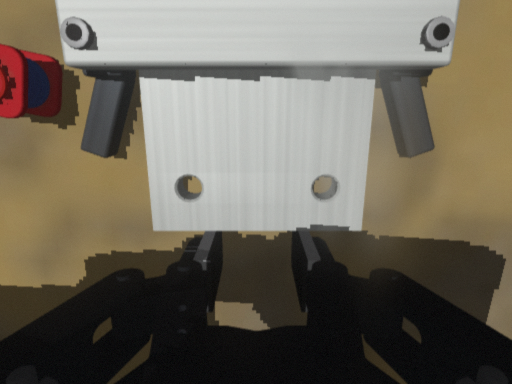

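The plate is centred under the bridge and square, with its rear edge at row 231 and about 22 mm left to go.

play_rows:
  translation:
    - [0.15, 0, 0]
    - [0.15, 0, 0]
    - [0.15, 0, 0]
    - [0.15, 0, 0]
    - [0.1, 0, 0]
    - [0.08, 0, 0]
    - [0, 0, 0]
  roll: [0, 0, 0, 0, 0, 0, 0]
  fingers: [-0.2, -0.2, -0.2, -0.2, -0.2, -0.2, -0.2]

```text
clock: 8.25
eef_pos: [0.5562, 0.1003, 0.0023]
orientation: [-2.142, -2.298, -0.001]
ft_force: [-0.2, -0.8, 0.3]
opening: 0.4
grasp_force: 0.0
```

play_rows:
  translation:
    - [0.06, 0, 0]
    - [0.06, 0, 0]
    - [0, 0, 0]
  roll: [0, 0, 0]
  fingers: [-0.2, -0.2, -0.2]

```text
clock: 8.5
eef_pos: [0.556, 0.1029, 0.0023]
orientation: [-2.142, -2.298, -0.0]
ft_force: [-0.4, -0.1, -0.7]
opening: 0.404
grasp_force: 0.3
```

play_rows:
  translation:
    - [0.04, 0, 0]
    - [0.04, 0, 0]
    - [0, 0, 0]
  roll: [0, 0, 0]
  fingers: [-0.2, -0.2, -0.2]

```text
clock: 8.75
eef_pos: [0.5558, 0.1048, 0.0023]
orientation: [-2.143, -2.298, -0.0]
ft_force: [0.3, -0.0, 0.1]
opening: 0.397
grasp_force: 0.5
```

play_rows:
  translation:
    - [0.04, 0, 0]
    - [0, 0, 0]
  roll: [0, 0]
  fingers: [-0.2, -0.2]

```text
clock: 8.92
eef_pos: [0.5559, 0.1055, 0.0023]
orientation: [2.142, 2.297, -0.0]
ft_force: [0.6, -2.6, 0.8]
opening: 0.393
grasp_force: 1.0
```

play_rows:
  translation:
    - [0.04, 0, 0]
    - [0, 0, 0]
  roll: [0, 0]
  fingers: [-0.2, -0.2]

```text
clock: 9.08
eef_pos: [0.556, 0.1056, 0.0023]
orientation: [2.141, 2.296, -0.002]
ft_force: [0.5, -4.4, -0.1]
opening: 0.401
grasp_force: 2.4
```

play_rows:
  translation:
    - [0.04, 0, 0]
    - [0, 0, 0]
    - [0, 0, 0]
  roll: [0, 0, 0]
  fingers: [-0.2, -0.2, -0.2]

```text
clock: 9.33
eef_pos: [0.556, 0.1056, 0.0023]
orientation: [2.14, 2.295, -0.004]
ft_force: [0.5, -6.1, -1.0]
opening: 0.399
grasp_force: 3.6
```

```bash
python3 w.py wd; python3 m.py|tail -3
```

```text
[  143   140   283   116 22385]
headings [94.3, 113.7] 93.6
width 117.02008 centre [562.9569  172.48557] gate x,y -7.154051931984509 -11.786579258612447 tool yaw 94.00066278654315 tcp gate -73.3706717949839 -0.15170180852108395 9.3333 edge ahead 11.299062602076319
top [301. 199.] [ 463.5 -152.8] [81.1 70.1] 89.3
top [189. 178.] [527.9 170.4] [91.1 25. ] 4.0
9.4333 [0.55596309 0.10560591 0.00232002] [ 1.60540441 -7.51614503 -0.47355146]
```

The plate is hard against the stop: the force rises with no further motion. Backing off and rising.

play_rows:
  translation:
    - [-0.2, 0, 0]
    - [-0.5, 0, 0]
    - [-0.8, 0, 0]
    - [-0.5, 0, 0]
    - [0, 0, -0.6]
    - [0, 0, -1]
    - [0, 0, -1]
    - [0, 0, -1]
  roll: [0, 0, 0, 0, 0, 0, 0, 0]
  fingers: [-0.2, -0.2, -0.2, -0.2, -0.2, -0.2, -0.2, -0.2]

```text
clock: 10.15
eef_pos: [0.5587, 0.0574, 0.0929]
orientation: [-2.143, -2.296, 0.0]
ft_force: [0.5, -0.3, -0.4]
opening: 0.4
grasp_force: 0.0
```

play_rows:
  translation:
    - [0, 0, -1]
    - [0, 0, -1]
    - [0, 0, -1]
    - [0, 0, -1]
    - [0, 0, -0.6]
    - [0, 0, 0]
  roll: [0, 0, 0, 0, 0, 0]
  fingers: [-0.2, -0.2, -0.2, -0.2, -0.2, -0.2]

```text
clock: 10.65
eef_pos: [0.5612, 0.0576, 0.2124]
orientation: [2.139, 2.293, 0.01]
ft_force: [1.1, -0.3, 0.4]
opening: 0.4
grasp_force: 0.0
```

Run:
```python
from h import *
im=r.snapshot("wrist"); print(r.get_state()["eef_pos"])
a=cv2.resize(im[:240,120:400],None,fx=2.5,fy=2.5,interpolation=cv2.INTER_CUBIC)
cv2.imwrite("pics/we.png",a[:,:,::-1])
```

```text
[0.56024995 0.05759895 0.20961883]
```

View pics/we.png

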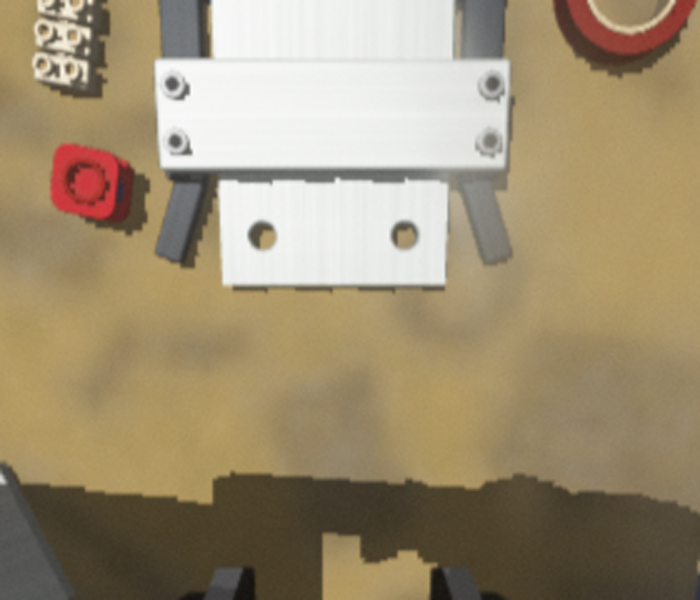

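The plate is centred (334 px against the bar's 333) and square, with the holes outside the bridge. The robot is clear of everything.

```bash
python3 -c "
from workcell import r
print(r.hand_in())"
```

```text
the job is handed in; nothing more can be done
None
```

The plate was pushed flat under the bridge until it sat hard against the stop bar, square and centred with its holed end outside; the job is handed in, but the hand-in gave no verdict.

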